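# Open the husk bin with its pedal and let it close softly

### The job

On the sweet-corn trailer a customer wants to throw husks away: press the pedal of the square-bodied bin down until its lid stands wide open, and keep it open for about two seconds. Then ease the pedal back up so that the lid comes down gently, without slamming, and ends fully shut. Leave the round bin shut.

Things in the scene. Friction and masses are not known exactly. Their poses are not given: they have to be found in the camera images.
- husk_pad (a point): Centre of the top face of the square bin's pedal tread: a ribbed metal plate, 50 (x) x 70 (y) x 8 mm, on two rods low at the bin's front, top 63 mm above the table. x points to the bin, z up; turns with the bin, tips with the pedal. Pressing it straight down 36 mm reaches a firm stop, top then 27 mm above the table. It pushes back 4 to 10 N from first touch, and returns by itself when let up.
- husk_bin: The square-bodied bin, fixed, galvanised steel, 160 deep (x) x 220 wide (y) x 190 mm tall; origin at the centre of its underside, x pointing from its front (pedal side) to its back, z up. Its front wall is 135 mm from the tread's centre. The other bin, of the same metal and with a like pedal, is round; they stand side by side in either order, each turned up to 17 degrees.
- husk_lid (a joint): Lid of the square bin, hinged at its rear top edge: 0 rad shut, about 1.2 fully open. Linked to the pedal, in proportion: 25 mm of tread travel gives about 0.85 rad. Wide open means over 0.9 rad. If the pedal is let go or followed up fast, the lid slams; let up over a second or more, it closes softly.
- litter_lid (a joint): Lid of the round bin (160 mm across, 195 mm tall), worked by that bin's own pedal: 0 rad shut, about 1.2 rad fully open. To be left shut.

How it is judged:
On the way:
1. the square bin's lid stands wide open (over 0.9 rad) for at least 1 s (value of joint husk_lid above 0.9 rad), for 1 s.
At the end, for the whole second after the job is handed in: The square bin's lid has been held open and is shut again (within 0.08 rad), and the round bin's lid is shut (within 0.08 rad) (value of joint each of husk_lid, litter_lid below 0.08 rad); the robot touches nothing.
It fails at once if the square bin's lid slams: it falls faster than 3 rad/s in the lower part of its swing (below 0.7 rad) (velocity of joint husk_lid below -3 rad/s and value of joint husk_lid below 0.7 rad).
It fails at once if the round bin's lid is raised (over 0.15 rad) (value of joint litter_lid above 0.15 rad).
It also fails if it takes over 35 s, if anything falls off the work surface, if the arm or the gripper's body presses on something with over 40 N, if the wrist force passes 120 N, or if a joint passes its speed limit or range.

### The arm

A 7-joint arm with a two-finger parallel gripper is mounted at the origin on the work surface. World frame = base frame: x ahead of the robot, y to its left, z up, the work surface at z = 0. Lengths are in m, angles in rad, forces in N, time in s.
With the tool pointing down it reaches from about 0.4 to 0.85 m from the base axis. Payload 4.5 kg.
Tool frame: the origin (TCP) lies where the fingers leave the gripper's body, on its centre line; the fingertips stand 64 mm ahead of it and the grasp point (between the pads) lies 45 mm ahead of it; z points along the fingers, y is the line along which they close (so a half turn about z gives the same grasp; the last joint's range is limited). The gripper opens to 88 mm and grips with 3 to 60 N. Pads are 18 mm wide; open, the fingers measure 123 mm over their backs; the gripper's body (75 mm by 187 mm) begins 45 mm behind the grasp point.
Start: joints at [1.272, 0.689, -0.195, 1.565, 0.157, 0.902, -0.215], TCP at [0.204, -0.591, 0.303] pointing down, gripper open.
Joint ranges: [-3.01, 3.01], [-0.46, 2.08], [-1.47, 1.51], [0.13, 2.56], [-1, 4.14], [0.04, 2.09], [-2.66, 2.66]. Speed limits (rad/s): [2.57, 2.57, 3.14, 3.14, 3.14, 3.14, 3.14].

### API

Orientations are given as a 3x3 rotation matrix whose columns are the frame's x, y, z axes.
In Python, from workcell import observe, camera, camera_params, workorder gives the robot as it stands. The module is installed in compiled form; this text tells all that it offers.
- The arm moves only by the tool arm_command, never from a script. Its argument "rows" is one flat list of numbers, 5 for each row, row after row: the shift along the world's x, y, z in mm, then the turn about the world's z in degrees, then the gripper's target within -1 to 1 (fully open at 1, half-way at 0, shut at -1). In form: [tx, ty, tz, twist, gripper, tx, ty, tz, twist, gripper, ...]. A call has 1 to 10 rows; each row shifts and turns the commanded pose from where the row before left it; what a row does not reach is not made up. A row lasts 1/10 s, in which the tool goes at most 50 mm and 8.59 degrees, less where a joint would pass 70% of its speed; a pose out of reach is approached as far as the arm can. A call with a gripper value outside its range is refused whole. The fingers move at their own pace and stop on an object; "newtons" is the grip in N (left out, the last holds). Time passes only in rows, so rows that do not move let the fingers close. It gives the time, the measured TCP pose, the force, the opening and the grip force at its end, in the units of the state.
- observe(): the state, without advancing time (a new reading comes with each control period).
- camera(name): name is "scene" or "top" or "wrist"; returns the picture (420x560x3 uint8, blue, green, red); there is no depth.
- camera_params(name): a dict with "fx", "fy", "cx", "cy" (pixels), "cam_to_world" (4x4, takes a point from camera to world coordinates). Camera axes: x right, y up, looking along -z (the intrinsics and any distortion apply to the point x, -y, -z); pixel columns grow to the right and rows downward; lengths in m; the calibration is good to about 2 mm. A picture is of the moment at which its call begins: read the wrist's pose just before it. camera_params takes no time and is no camera call; for the wrist camera it gives the pose at the moment of the call.
- workorder.finish_job(): hands the job in; it is judged then, once.
The state is a dict: "time_s": time; "q": joint angles; "dq": joint speeds; "tau": joint torques, N m; "tool_pos": TCP position; "tcp_rot": TCP orientation; "force": force on the tool from outside, world axes, zero at the start; "ft_torque": the same for the moment, N m; "finger_gap": finger opening in m; "gripper_force": force on a finger pad.
Only numpy, scipy, OpenCV 4.12 (cv2) and the standard library are available. Lean on these libraries where they do the work, as an engineer would, in place of code of your own. Each camera call takes 0.05 s, during which the arm holds its last target. There are 200 camera calls.

## Working session

There is one attempt and no reset: what is moved stays moved. The work goes in short steps, Python scripts to look and compute and a tool call to move; the robot and the scene stay as the last step left them, time stands still between calls to the robot, and variables do not carry over. Pictures are saved under pics/ and viewed, at most 10 in all, crops included, and the job is handed in when it is done.

Besides the shell and the picture viewer there is one more tool, called after "Emit:" in YAML: its name, and indented under it one key for each argument. arm_command: Moves the arm, as the interface text tells. Its arguments: {"type":"object","properties":{"rows":{"type":"array","items":{"type":"number"}},"newtons":{"type":"number"}},"required":["rows"]}

```bash
mkdir -p pics
python3 - <<'E'
from workcell import observe,camera,camera_params
import cv2,json
s=observe();print(s['time_s'],s['tool_pos'],s['tcp_rot'],s['force'],s['finger_gap'])
for n in("scene","top"):
    cv2.imwrite(f"pics/{n}0.png",camera(n));p=camera_params(n);print(n,{k:(v if not hasattr(v,'tolist') else v.tolist()) for k,v in p.items()})
E
```

```text
0.0 [ 0.20396125 -0.59025115  0.30190828] [[ 9.45104873e-01  3.26766294e-01 -7.53923608e-04]
 [ 3.26767123e-01 -9.45103384e-01  1.68536117e-03]
 [-1.61816529e-04 -1.83920051e-03 -9.99998296e-01]] [-0.05795327 -0.5583919  -1.04397579] 0.08802156386314196
scene {'fx': 415.4502289843772, 'fy': 415.4502289843772, 'cx': 282.152719469052, 'cy': 206.16794896399904, 'cam_to_world': [[0.5987685190123132, -0.6474369783278344, 0.47148872704819195, 1.052956765001667], [0.8007706703424861, 0.4724836181537386, -0.3681379688317921, -0.3869599980023042], [0.015575434473771788, 0.5979837704069193, 0.801356859439587, 0.8592333833823665], [0.0, 0.0, 0.0, 1.0]]}
top {'fx': 444.40894641464376, 'fy': 444.40894641464376, 'cx': 281.7357846132611, 'cy': 204.12705371213366, 'cam_to_world': [[-0.0025825674858419626, 0.9920737707237157, -0.12563026620687018, 0.4844520588666325], [-0.999876597302129, -0.004508555661228531, -0.015048690752536075, -0.027092944498068327], [-0.015495822427252224, 0.12557589883364406, 0.9919629897931803, 0.9839028713251888], [0.0, 0.0, 0.0, 1.0]]}
```

View pics/top0.png

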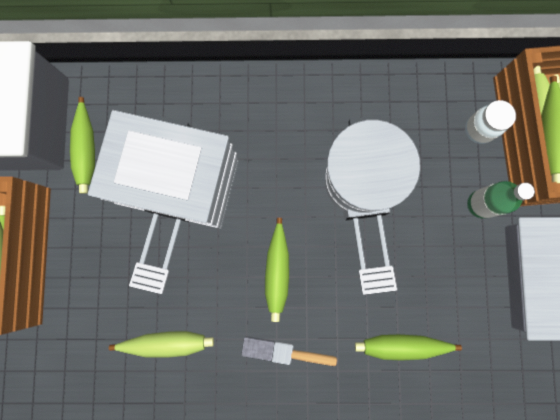

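View pics/scene0.png

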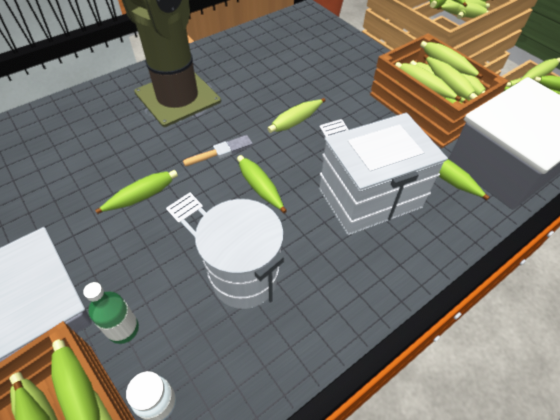

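The top view shows the square bin at upper left with its tread near pixel (149,278). The round bin is right of centre with its tread near (378,280). I'll segment the square bin's tread next.

```bash
cat > h.py <<'E'
import numpy as np,cv2
from workcell import observe,camera,camera_params
def ray(p,u,v,z):
    M=np.array(p['cam_to_world']);d=M[:3,:3]@np.array([(u-p['cx'])/p['fx'],-(v-p['cy'])/p['fy'],-1]);o=M[:3,3]
    return o+d*(z-o[2])/d[2]
E
python3 - <<'E'
from h import *
for n,(u0,u1,v0,v1) in {"top":(125,175,262,297),"scene":(317,350,118,138)}.items():
    im=cv2.imread(f"pics/{n}0.png");p=camera_params(n)
    c=im[v0:v1,u0:u1].astype(int); m=((c.min(2)>120)&(c.max(2)-c.min(2)<40)).astype(np.uint8)
    m=cv2.morphologyEx(m,cv2.MORPH_CLOSE,np.ones((5,5)))
    if n=="top": m=cv2.morphologyEx(m,cv2.MORPH_OPEN,np.ones((9,9)))
    pts=cv2.findNonZero(m); 
    w=np.array([ray(p,u+u0,v+v0,.063)[:2] for u,v in pts[:,0]],np.float32)*1000
    r=cv2.minAreaRect(w);print(n,len(w),r,w.mean(0));print(cv2.boxPoints(r).round())
p=camera_params("top")
# lid front-left/front-right/back corners
for q in[(89,192),(212,226),(228,146),(118,112)]:print(q,ray(p,*q,.19).round(3))
for q in[(360,268),(396,291),(349,217),(388,213),(374,165)]:print(q,ray(p,*q,.063).round(3))
E
```

```text
top 909 ((451.89239501953125, 260.1424560546875), (72.62605285644531, 56.12841796875), 77.04446411132812) [451.0018  260.56973]
[[416. 231.]
 [471. 218.]
 [487. 289.]
 [433. 302.]]
scene 477 ((448.150390625, 258.370361328125), (89.74005126953125, 77.17440032958984), 54.14301681518555) [455.37357 258.9726 ]
[[391. 245.]
 [453. 199.]
 [506. 272.]
 [443. 317.]]
(89, 192) [0.609 0.336 0.19 ]
(212, 226) [0.546 0.11  0.19 ]
(228, 146) [0.693 0.083 0.19 ]
(118, 112) [0.759 0.289 0.19 ]
(360, 268) [ 0.469 -0.173  0.063]
(396, 291) [ 0.422 -0.245  0.063]
(349, 217) [ 0.574 -0.153  0.063]
(388, 213) [ 0.582 -0.234  0.063]
(374, 165) [ 0.683 -0.208  0.063]
```

Emit:
arm_command:
  rows: [22,30,0,-1.6,-1,22,30,0,-1.6,-1,22,30,0,-1.6,-1,22,30,0,-1.6,-1,22,30,0,-1.6,-1,22,30,0,-1.6,-1,22,30,0,-1.6,-1,22,30,0,-1.6,-1,22,30,0,-1.6,-1,22,30,0,-1.6,-1]

```text
time_s: 1.1
tool_pos: [0.4248, -0.2893, 0.3025]
tcp_rot: [[0.999, 0.052, -0.001], [0.052, -0.999, 0.0], [-0.001, -0.0, -1.0]]
force: [0.1, -0.2, -0.2]
finger_gap: 0.0102
gripper_force: 0.0
```

Emit:
arm_command:
  rows: [2,30,0,-1.6,-1,2,30,0,-1.6,-1,2,30,0,-1.6,-1,2,30,0,-1.6,-1,2,30,0,-1.6,-1,2,30,0,-1.6,-1,2,30,0,-1.6,-1,2,30,0,-1.6,-1,2,30,0,-1.6,-1,2,30,0,-1.6,-1]

```text
time_s: 2.1
tool_pos: [0.444, 0.0105, 0.3026]
tcp_rot: [[0.974, -0.225, -0.0], [-0.225, -0.974, -0.0], [-0.0, 0.0, -1.0]]
force: [-0.3, -0.5, 0.7]
finger_gap: 0.0007
gripper_force: 0.0
```

Emit:
arm_command:
  rows: [1,30,0,0,-1,1,30,0,0,-1,1,30,0,0,-1,1,30,0,0,-1,1,30,0,0,-1,1,30,0,0,-1,1,30,0,0,-1,0,25,0,0,-1,0,10,0,0,-1,0,0,0,0,-1]

```text
time_s: 3.1
tool_pos: [0.4508, 0.2554, 0.3024]
tcp_rot: [[0.975, -0.221, -0.0], [-0.221, -0.975, 0.0], [-0.0, 0.0, -1.0]]
force: [-0.3, -0.1, 0.2]
finger_gap: 0.0004
gripper_force: 0.0
```

Run:
```python
from h import *
s=observe();print(s['time_s'],s['tool_pos'],s['tcp_rot'],s['force'],s['finger_gap'])
cv2.imwrite("pics/w1.png",camera("wrist"))
```

```text
3.1 [0.45082171 0.25535425 0.30241682] [[ 9.75203764e-01 -2.21308347e-01 -4.83370959e-04]
 [-2.21308351e-01 -9.75203882e-01  4.47936353e-05]
 [-4.81298441e-04  6.32911082e-05 -9.99999882e-01]] [-0.2710739  -0.08727374  0.18178313] 0.00037578274833099446
```

View pics/w1.png

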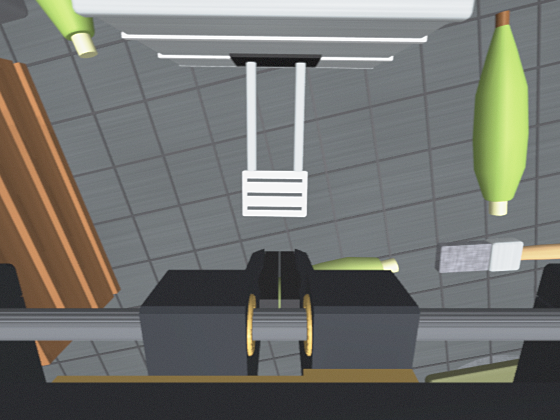

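The wrist view shows the square tread at about (275,193), well aligned with the tool, and both rods leading to the bin. I'll check its position from this view.

Run:
```python
from h import *
p=camera_params("wrist")
for q in[(275,193),(243,171),(307,171),(306,216),(243,216)]:print(q,(ray(p,*q,.063)*1000).round(1))
```

```text
(275, 193) [452.3 257.3  63. ]
(243, 171) [483.1 284.9  63. ]
(307, 171) [467.9 218.9  63. ]
(306, 216) [419.3 229.8  63. ]
(243, 216) [434.9 297.7  63. ]
```

Emit:
arm_command:
  rows: [0,3,-20,0,-1,0,0,-20,0,-1,0,0,-20,0,-1,0,0,-20,0,-1,0,0,-20,0,-1,0,0,-20,0,-1,0,0,-20,0,-1,0,0,-15,0,-1,0,0,-10,0,-1,0,0,0,0,-1]

```text
time_s: 4.15
tool_pos: [0.451, 0.2555, 0.1369]
tcp_rot: [[0.974, -0.226, -0.002], [-0.226, -0.974, -0.002], [-0.001, 0.002, -1.0]]
force: [-0.9, 0.6, -0.2]
finger_gap: 0.0004
gripper_force: 0.0
```

Emit:
arm_command:
  rows: [0,0,-4,0,-1,0,0,-4,0,-1,0,0,-4,0,-1,0,0,-4,0,-1,0,0,-4,0,-1,0,0,-4,0,-1,0,0,-4,0,-1,0,0,-4,0,-1,0,0,-4,0,-1,0,0,-4,0,-1]

```text
time_s: 5.15
tool_pos: [0.451, 0.2575, 0.0981]
tcp_rot: [[0.975, -0.223, -0.0], [-0.223, -0.975, 0.0], [-0.0, -0.0, -1.0]]
force: [-0.8, -0.8, 5.3]
finger_gap: 0.0002
gripper_force: 2.9
```

Run:
```python
from h import *
s=observe();print(s['time_s'],s['tool_pos'],s['force'])
cv2.imwrite("pics/s2.png",camera("scene"))
```

```text
5.15 [0.45096778 0.25749585 0.09814835] [-0.84930374 -0.78048378  5.32995264]
```

View pics/s2.png

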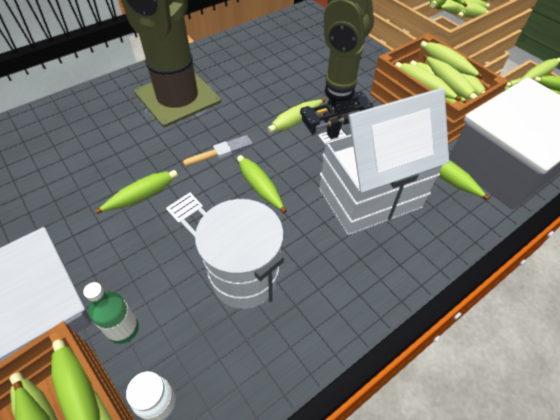

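The square bin's lid (around 400,145) stands open and the round lid (240,235) is shut. I'll press 4 mm more and hold, then ease up at 1 mm per row.

Emit:
arm_command:
  rows: [0,0,-2,0,-1,0,0,-2,0,-1,0,0,0,0,-1,0,0,0,0,-1,0,0,0,0,-1,0,0,0,0,-1,0,0,0,0,-1,0,0,0,0,-1,0,0,0,0,-1,0,0,0,0,-1]

```text
time_s: 6.2
tool_pos: [0.4514, 0.2574, 0.0938]
tcp_rot: [[0.975, -0.224, 0.0], [-0.224, -0.975, 0.0], [0.0, -0.0, -1.0]]
force: [0.1, -0.3, 4.1]
finger_gap: 0.0006
gripper_force: 2.5
```

Emit:
arm_command:
  rows: [0,0,0,0,-1,0,0,0,0,-1,0,0,0,0,-1,0,0,0,0,-1,0,0,0,0,-1,0,0,0,0,-1,0,0,0,0,-1,0,0,0,0,-1,0,0,0,0,-1,0,0,0,0,-1]

```text
time_s: 7.2
tool_pos: [0.4513, 0.2573, 0.0938]
tcp_rot: [[0.975, -0.224, 0.0], [-0.224, -0.975, 0.0], [0.0, -0.0, -1.0]]
force: [0.1, 0.4, 5.6]
finger_gap: 0.0
gripper_force: 2.4
```

Emit:
arm_command:
  rows: [0,0,0,0,-1,0,0,0,0,-1,0,0,0,0,-1,0,0,1,0,-1,0,0,1,0,-1,0,0,1,0,-1,0,0,1,0,-1,0,0,1,0,-1,0,0,1,0,-1,0,0,1,0,-1]

```text
time_s: 8.2
tool_pos: [0.4508, 0.2575, 0.1008]
tcp_rot: [[0.975, -0.223, -0.001], [-0.223, -0.975, 0.0], [-0.001, 0.0, -1.0]]
force: [-0.2, 0.4, 5.8]
finger_gap: 0.0004
gripper_force: 2.6
```

Emit:
arm_command:
  rows: [0,0,1,0,-1,0,0,1,0,-1,0,0,1,0,-1,0,0,1,0,-1,0,0,1,0,-1,0,0,1,0,-1,0,0,1,0,-1,0,0,1,0,-1,0,0,1,0,-1,0,0,1,0,-1]

```text
time_s: 9.2
tool_pos: [0.4506, 0.2576, 0.1108]
tcp_rot: [[0.975, -0.223, -0.001], [-0.223, -0.975, 0.0], [-0.001, 0.0, -1.0]]
force: [-1.1, 1.2, 5.0]
finger_gap: 0.0005
gripper_force: 2.5
```

Emit:
arm_command:
  rows: [0,0,1,0,-1,0,0,1,0,-1,0,0,1,0,-1,0,0,1,0,-1,0,0,1,0,-1,0,0,1,0,-1,0,0,1,0,-1,0,0,1,0,-1,0,0,1,0,-1,0,0,1,0,-1]

```text
time_s: 10.2
tool_pos: [0.4509, 0.2574, 0.1208]
tcp_rot: [[0.975, -0.224, -0.0], [-0.224, -0.975, 0.0], [-0.0, 0.0, -1.0]]
force: [-0.1, 0.8, 5.0]
finger_gap: 0.0004
gripper_force: 2.5
```

Emit:
arm_command:
  rows: [0,0,1,0,-1,0,0,1,0,-1,0,0,1,0,-1,0,0,1,0,-1,0,0,1,0,-1,0,0,1,0,-1,0,0,1,0,-1,0,0,1,0,-1,0,0,1,0,-1,0,0,1,0,-1]

```text
time_s: 11.2
tool_pos: [0.4504, 0.2568, 0.1303]
tcp_rot: [[0.975, -0.224, -0.002], [-0.224, -0.975, -0.001], [-0.002, 0.002, -1.0]]
force: [-0.1, 0.6, 0.0]
finger_gap: 0.0004
gripper_force: 0.0
```

Emit:
arm_command:
  rows: [0,0,5,0,-1,0,0,10,0,-1,0,0,10,0,-1,0,0,10,0,-1,0,0,10,0,-1,0,0,10,0,-1,0,0,10,0,-1,0,0,5,0,-1,0,0,0,0,-1,0,0,0,0,-1]

```text
time_s: 12.2
tool_pos: [0.4511, 0.2572, 0.2007]
tcp_rot: [[0.975, -0.224, -0.0], [-0.224, -0.975, -0.0], [-0.0, 0.0, -1.0]]
force: [0.4, -0.6, -0.0]
finger_gap: 0.0006
gripper_force: 0.0
```

Run:
```python
from h import *
s=observe();print(s['time_s'],s['tool_pos'],s['force'])
cv2.imwrite("pics/s3.png",camera("scene"))
```

```text
12.2 [0.45108662 0.2572443  0.20066222] [ 3.93239648e-01 -5.63137375e-01 -1.10603369e-04]
```

View pics/s3.png

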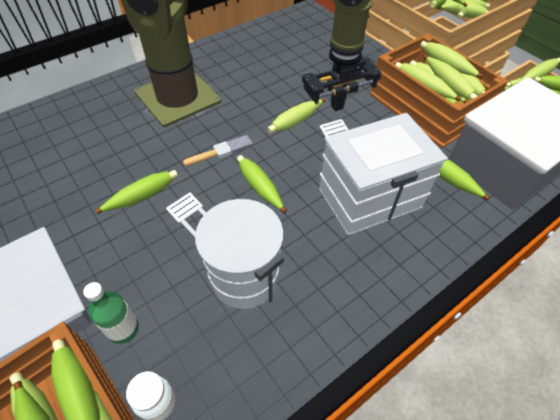

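Both lids are shut (square at 385,145 and round at 240,235), and the gripper is clear of everything. I'll hand in.

```bash
python3 -c "
from workcell import workorder
print(workorder.finish_job())"
```

```text
the job is handed in; nothing more can be done
None
```

I pressed the square bin's pedal until its lid stood open, held it for more than two seconds, then eased it shut over about three seconds; the last picture shows both lids shut and the arm clear, and the job is handed in (no verdict was returned).

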